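# Roll a vial into the reading groove with a push paddle

### The arm

A 6-joint arm with a two-finger parallel gripper is mounted at the origin on a cart in front of the work surface, level with it; the furniture and walls round the work are solid. World frame = base frame: x ahead of the robot, y to its left, z up, the work surface at z = 0. Lengths are in m, angles in rad, forces in N, time in s.
With the tool pointing down it reaches from about 0.275 to 0.875 m from the base axis. Payload 12.5 kg.
Tool frame: the origin (TCP) lies at the centre of the arm's flange, where the gripper is bolted on; the fingertips stand 173 mm ahead of it and the grasp point (between the pads) lies 155 mm ahead of it; z points along the fingers, y is the direction in which the jaws open and shut (so a half turn about z gives the same grasp; the last joint's range is limited). The gripper opens to 85 mm and grips with 20 to 120 N. Pads are 22 mm wide; open, the fingers measure 114 mm over their backs; the gripper's body (76 mm by 85 mm) begins 54 mm behind the grasp point. The pads swing forward as they close: fully open they stand 13 mm farther back than shut.
Start: joints at [1.025, 0.351, 1.652, -0, 1.139, -0.085], TCP at [0.245, 0.493, 0.405] pointing down, gripper open.
Joint ranges: [-2.75, 2.75], [-0.79, 2.1], [0.01, 2.65], [-1.57, 4.71], [0.07, 3.14], [-2.87, 2.87]. Speed limits (rad/s): [2.22, 2.22, 2.79, 3.14, 3.14, 3.14].

### API

Orientations are given as a unit quaternion [x, y, z, w].
In Python, from station import robot, optics, order gives the robot as it stands.
- The arm moves only by the tool servo_tool, never from a script. Its argument "targets" is one flat list of numbers, 7 for each row, row after row: the shift along the tool's x, y, z in units of 50 mm (1.0 is 50 mm), then the turn, a rotation vector about the tool's x, y, z in units of 5 degrees (1.0 is 5 degrees), then the closure, from 0 (fully open) to 1 (shut). In form: [dx, dy, dz, rx, ry, rz, gripper, dx, dy, dz, rx, ry, rz, gripper, ...]. A call has exactly 5 rows; each row shifts and turns the commanded pose from where the row before left it, along the tool's axes as they then stand; what a row does not reach is not made up. A row lasts 1/10 s, in which the tool goes at most 50 mm and 8.59 degrees, less where a joint would pass 70% of its speed; a pose out of reach is approached as far as the arm can. A call is refused whole if a number of a shift passes 1 or a number of a turn 1, either way. A call with a gripper value outside its range is refused whole. The fingers move at their own pace and stop on an object; "force" is the grip in N (left out, the last holds). Time passes only in rows, so rows that do not move let the fingers close, or fill a call up. It gives the time, the measured TCP pose, the force and the opening at its end, in the units of the state.
- robot.sense(): the state, without advancing time (a new reading comes with each control period).
- optics.capture(name): name is "scene" or "top"; returns the picture (480x640x3 uint8, blue, green, red); there is no depth.
- optics.calibration(name): a dict with "intrinsics" (3x3 intrinsics, pixels), "k1" (the pictures are not rectified: a ray, as slopes to the right and down, at radius r is drawn at 1 + k1 r^2 times it, then the intrinsics apply), "R" (3x3) and "t" (3): a world point X has camera coordinates R X + t. Camera axes: x right, y down, z forward; pixel columns grow to the right and rows downward; lengths in m; the calibration is good to about 2 mm. A picture is of the moment at which its call begins. calibration takes no time and is no camera call.
- order.hand_in(): hands the job in, once; it reports no verdict.
The state is a dict: "t": time; "q": joint angles; "joint_velocities": joint speeds; "joint_efforts": joint torques, N m; "tool_pos": TCP position; "ee_rot": TCP orientation; "ft_force": force on the tool from outside, world axes, zero at the start; "torque": the same for the moment, N m; "gripper_width": opening from 0.0 (shut) to 1.0 (fully open).
Only numpy, scipy, OpenCV 4.12 (cv2) and the standard library are available. Lean on these libraries where they do the work, as an engineer would, in place of code of your own. Each camera call takes 0.05 s, during which the arm holds its last target. There are 200 camera calls.

### The job

Take the push paddle from its cork pad and, with it, gently roll the vial lying in the lane forward along the lane until it drops into the crosswise groove before the end stop; do not touch the vial with the gripper or lift it out of the lane. Then stand the paddle upright in the middle of its cork pad again and let go.

Things in the scene. Friction and masses are not known exactly. Their poses are not given: they have to be found in the camera images.
- vial_mid (a point): Centre of the loose amber vial lying on its side across the lane (the other vials stand upright on the bench: leave them). 23 mm diameter, 52 mm long, 25 g; z along the vial. It starts 95 to 125 mm before lane_seat, this point 21.5 mm above the bench, on the lane's dark grey floor, which is 10 mm above the bench and 62 mm wide between the rails (tops 24 mm above the bench).
- lane_seat (a point): Centre of the vial once seated in the groove of the fixed straight lane, 18.3 mm above the bench. x points along the lane to the end stop, y across. The lane, 84 mm wide, begins 205 mm before this point (open end). Groove 16 mm wide along x; the vial sinks 3 mm into it and stays. End stop: face 18 mm past this point, top 32 mm above the bench. Sensor heads (tops 26 mm) outside the rails here.
- paddle_grip (a point): Point on the grip of the loose push paddle, 75 mm above its underside; it stands upright on the pad, 105 mm tall, 90 g. White block 26 (x) by 44 (y) by 34 mm high with flat upright faces; above it a centred black square grip, 18 by 18 mm, from 38 to 105 mm above the underside. x is normal to the wide pushing faces (both alike), z up.
- pad_center (a point): Centre of the top of the fixed square cork pad on the bench, 100 by 100 mm, 2 mm thick, on which the paddle stands. Keep arm and gripper clear of the big dark box behind it, 262 mm high, whose front runs from about x = 0.61, y = -0.03 (corner nearest the lane) to x = 0.51, y = -0.40 m; everything beyond that front and right of that corner is blocked.

How it is judged:
By the outcome, as a careful person would: the job done as asked, in the order asked, and still so for the second after the job is handed in, with the robot touching nothing.
It also fails if it takes over 48 s, if anything falls off the work surface, if the arm or the gripper's body presses on something with over 40 N, if the wrist force passes 120 N, or if a joint passes its speed limit or range.

## Working session

There is one attempt and no reset: what is moved stays moved. The work goes in short steps, Python scripts to look and compute and a tool call to move; the robot and the scene stay as the last step left them, time stands still between calls to the robot, and variables do not carry over. Pictures are saved under pics/ and viewed, about 8 in all and at most 12, crops included, and the job is handed in when it is done.

Besides the shell and the picture viewer there is one more tool, called as name(argument=value, ...), one argument or row to a line, values as JSON. servo_tool: Moves the arm, as the interface text tells. Its arguments: {"type":"object","properties":{"targets":{"type":"array"},"force":{"type":"number"}},"required":["targets"]}

```bash
ls; mkdir -p pics
python3 - <<'E'
from station import robot, optics, order
import cv2
for n in("scene","top"):
    cv2.imwrite(f"pics/{n}0.png",optics.capture(n)); c=optics.calibration(n); print(n,c)
print(robot.sense())
E
```

```text
pics
scene {'intrinsics': array([[588.38464953,   0.        , 312.48177662],
       [  0.        , 588.38464953, 238.09504269],
       [  0.        ,   0.        ,   1.        ]]), 'k1': -0.07428332849926593, 'R': array([[ 0.63502041, -0.77247536, -0.00555851],
       [-0.57571158, -0.46844667, -0.6701596 ],
       [ 0.51507791,  0.42876512, -0.74219621]]), 't': array([-0.33099142,  0.3347231 ,  0.76687406])}
top {'intrinsics': array([[489.11559299,   0.        , 318.56388151],
       [  0.        , 489.11559299, 241.24808054],
       [  0.        ,   0.        ,   1.        ]]), 'k1': -0.1315156991900172, 'R': array([[ 0.00468578, -0.99992347, -0.01144937],
       [-0.99948562, -0.00431986, -0.03177788],
       [ 0.03172599,  0.01159239, -0.99942938]]), 't': array([-0.02288005,  0.50828961,  0.95632816])}
{'t': 0.1, 'q': array([ 1.02534851e+00,  3.51208596e-01,  1.65236519e+00,  1.83043816e-05,
        1.13911344e+00, -8.45907450e-02]), 'joint_velocities': array([ 0.00064064, -0.00321046, -0.00193242,  0.00061969, -0.0008265 ,
       -0.00030058]), 'joint_efforts': array([ 2.44529212e-03, -5.06826067e+01, -2.91882795e+01,  5.92689230e-05,
        2.53011938e-03,  1.13264798e-05]), 'tool_pos': array([0.24450466, 0.49253444, 0.40419585]), 'ee_rot': array([ 2.28398452e-01,  9.73567588e-01, -5.17777242e-04, -1.77469090e-04]), 'ft_force': array([-0.3551945 , -0.36572015,  0.32299968]), 'torque': array([0.00206385, 0.04295244, 0.02000126]), 'gripper_width': 1.0020086920195703}
```

View pics/scene0.png

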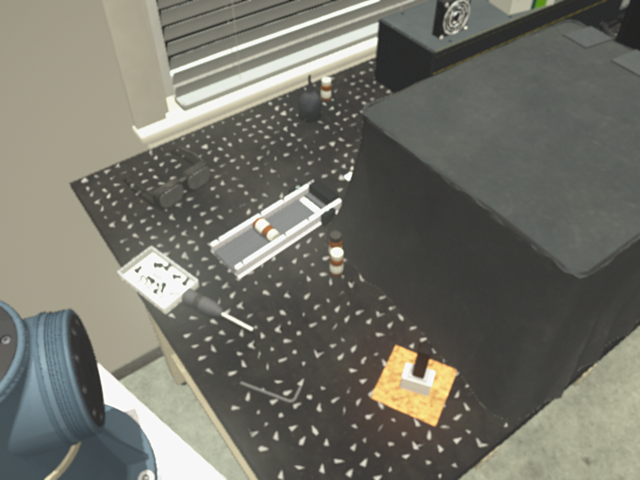

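View pics/top0.png

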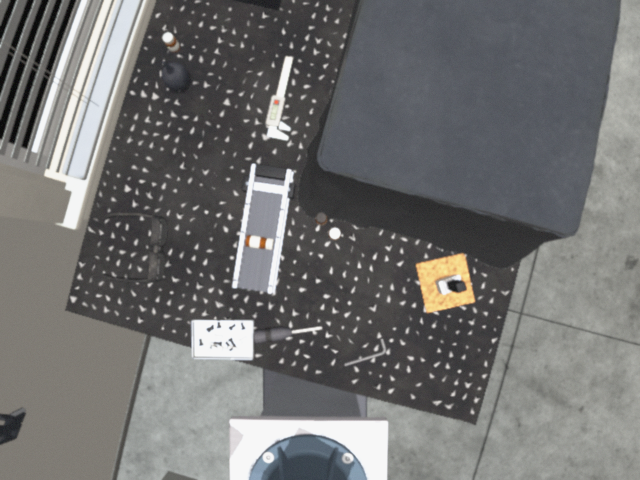

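The scene view shows the vial in the lane at about (266,229) and the paddle on its pad at about (415,380). In the top view the vial is at about (259,242), the lane runs from (255,290) to (271,170), and the pad is at about (446,283) with the paddle at about (452,286). Next I'll measure these with masks and view enlarged crops.

```bash
cat > h.py <<'E'
import numpy as np, cv2
from station import robot, optics, order
from scipy.spatial.transform import Rotation as Ro
def cal(n):
    c=optics.calibration(n); return c["intrinsics"],c["k1"],c["R"],c["t"]
def ray(n,uv):
    K,k1,R,t=cal(n); d=cv2.undistortPoints(np.float64(uv).reshape(-1,1,2),K,np.array([k1,0,0,0,0.])).reshape(-1,2)
    return -R.T@t,np.c_[d,np.ones(len(d))]@R
def plane(n,uv,z):
    o,d=ray(n,uv); return o+d*((z-o[2])/d[:,2])[:,None]
def proj(n,X):
    K,k1,R,t=cal(n); return cv2.projectPoints(np.float64(X).reshape(-1,1,3),cv2.Rodrigues(R)[0],t,K,np.array([k1,0,0,0,0.]))[0].reshape(-1,2)
def blobs(m,off=(0,0),amin=15):
    m=m.astype(np.uint8); cs=cv2.findContours(m,cv2.RETR_EXTERNAL,cv2.CHAIN_APPROX_NONE)[0]
    return sorted([c+np.array(off) for c in cs if cv2.contourArea(c)>=amin],key=cv2.contourArea,reverse=True)
def pose():
    s=robot.sense(); r=Ro.from_quat(s["ee_rot"]); return np.array(s["tool_pos"]),r.as_matrix(),s
E
python3 - <<'E'
from h import *
im=cv2.imread("pics/top0.png"); sc=cv2.imread("pics/scene0.png")
def crop(i,x,y,w,h,f): return cv2.resize(i[y:y+h,x:x+w],None,fx=f,fy=f,interpolation=cv2.INTER_CUBIC)
a=crop(im,222,158,84,140,4); b=crop(im,406,243,80,80,5)
o=np.zeros((560,336+400,3),np.uint8); o[:560,:336]=a; o[:400,336:]=b; cv2.imwrite("pics/c1.png",o)
a=crop(sc,205,175,145,105,4); b=crop(sc,365,335,100,95,2)
o=np.zeros((420+0,580+200,3),np.uint8); o[:420,:580]=a; o[:190,580:]=b; cv2.imwrite("pics/c2.png",o)
hsv=cv2.cvtColor(im,cv2.COLOR_BGR2HSV)
m=cv2.inRange(hsv,(8,90,150),(25,255,255)); m[:,:400]=0
c=blobs(cv2.morphologyEx(m,cv2.MORPH_CLOSE,np.ones((9,9))))[0]
r=cv2.minAreaRect(c); bp=plane("top",cv2.boxPoints(r),.002); print("pad",r,bp,bp.mean(0),np.linalg.norm(np.diff(bp,axis=0),axis=1))
ml=cv2.inRange(hsv,(0,0,190),(180,60,255)); ml[:,:225]=0; ml[:,305:]=0; ml[:150]=0; ml[300:]=0
for c in blobs(ml,amin=25): r=cv2.minAreaRect(c); print("white",np.round(r[0],1),np.round(r[1],1),r[2],plane("top",[r[0]],.024))
mv=cv2.inRange(hsv,(5,110,60),(22,255,255)); mv[:,:225]=0; mv[:,305:]=0; mv[:200]=0; mv[280:]=0
for c in blobs(mv,amin=5): r=cv2.minAreaRect(c); print("amber",np.round(r[0],1),np.round(r[1],1),plane("top",[r[0]],.0275))
E
```

```text
pad ((445.1529235839844, 282.6882629394531), (51.304054260253906, 50.544803619384766), 77.47119140625) [[ 0.4659018  -0.21220108  0.002     ]
 [ 0.48799756 -0.31194699  0.002     ]
 [ 0.38784239 -0.33484127  0.002     ]
 [ 0.36636799 -0.23487666  0.002     ]] [ 0.42702744 -0.2734665   0.002     ] [0.10216393 0.10273853 0.10224516]
white [262.5 228.6] [ 47.6 126.4] 6.709836483001709 [[0.53200451 0.08849036 0.024     ]]
white [254.5 241.5] [11. 11.] 90.0 [[0.50684864 0.10389179 0.024     ]]
white [268.8 243.5] [ 6.9 11.2] 11.309932708740234 [[0.50315655 0.07589842 0.024     ]]
amber [262.5 242.5] [9. 5.] [[0.50487096 0.0877854  0.0275    ]]
amber [247.2 240.5] [2.7 9.3] [[0.50869506 0.11767833 0.0275    ]]
```

View pics/c1.png

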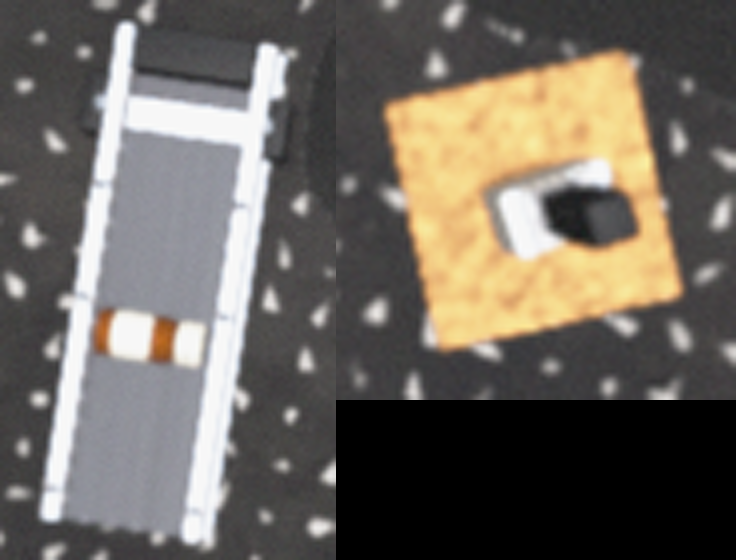

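View pics/c2.png

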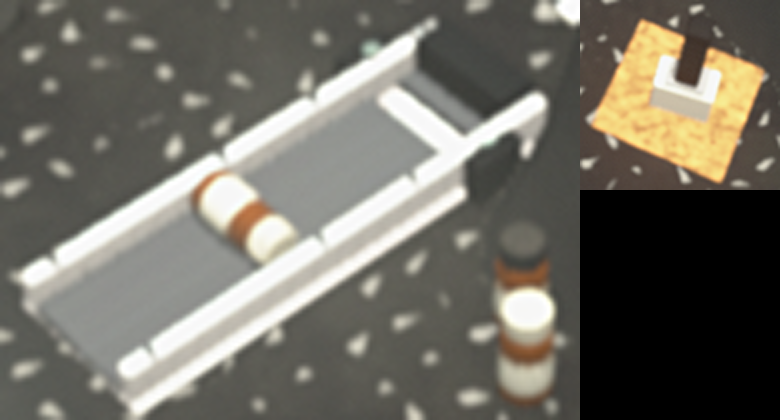

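The crops show the groove as a white band centred near top (268.3,188.3), the left rail top from (235,285) to (253,167), and the right one from (271,290) to (289,172). The grip top is at about (461,286.6) and the block's wide side runs along image direction (115,-30). I'll rectify these onto their planes and compare with the given sizes.

Run:
```python
from h import *
P=lambda uv,z:plane("top",uv,z)[:,:2]
im=cv2.imread("pics/top0.png"); g=cv2.cvtColor(im,cv2.COLOR_BGR2HSV)
# rails : sub-pixel weighted centre of white per row, z=.024
L=[];Rr=[]
for v in range(200,284,4):
    w=(g[v,:,2].astype(float)*(g[v,:,1]<60)); a=253-(v-167)*18/118.; b=a+36
    for lst,c in((L,a),(Rr,b)):
        xs=np.arange(int(c)-6,int(c)+7); ww=np.clip(w[xs]-150,0,None)
        if ww.sum()>0: lst.append((xs@ww/ww.sum(),v))
for n,l in(("L",L),("R",Rr)):
    p=P(l,.024); vx,vy,x0,y0=cv2.fitLine(np.float32(p),cv2.DIST_HUBER,0,.01,.01).ravel()
    if vx<0:vx,vy=-vx,-vy
    print(n,"yaw",np.degrees(np.arctan2(vy,vx)),"y at x=.5:",y0+(.5-x0)*vy/vx)
# vial silhouette: non-gray pixels between rails
mid=P([[ (235+271)/2,(285+290)/2]],.024)
print("near end L,R",P([[235,288.5],[273,293.5]],.012),"groove",P([[268.3,188.3]],.010), "band edges",P([[268.8,184.5],[267.8,192]],.01),"stop edge",P([[270,177.5]],.032))
# amber of vial in both views
sc=cv2.imread("pics/scene0.png"); h2=cv2.cvtColor(sc,cv2.COLOR_BGR2HSV)
print("vial top-view", P([[222+151/4,158+338/4]],.0215),P([[222+97/4,158+331/4],[222+206/4,158+346/4]],.0215))
print("vial scene", plane("scene",[[205+245/4,175+220/4]],.0215))
# grip top: dark within pad
k=np.array([[596,187],[632,198],[632,238],[592,243]])
uv=np.c_[406+(k[:,0]-336)/5,243+k[:,1]/5]; p=P(uv,.107); print("griptop",p.mean(0),p)
k=np.array([[487,190],[523,258],[605,160]]);uv=np.c_[406+(k[:,0]-336)/5,243+k[:,1]/5]; p=P(uv,.036);print("block",p,p[1:].mean(0),np.linalg.norm(p[1]-p[0]),np.linalg.norm(p[2]-p[0]),np.degrees(np.arctan2(*(p[0]-p[1])[::-1])),np.degrees(np.arctan2(*(p[2]-p[0])[::-1]))+90)
# scene: block top corners, grip
k=np.array([[660,57],[721,76],[714,106],[652,95]]);uv=np.c_[365+(k[:,0]-580)/2,335+k[:,1]/2];print("scene block",plane("scene",uv,.036)[:,:2])
ho=cv2.inRange(h2,(0,0,0),(180,255,60)); ho[:,:405]=0;ho[:,440:]=0;ho[:340]=0;ho[395:]=0
for c in blobs(ho,amin=20): r=cv2.minAreaRect(c);print(r, cv2.boundingRect(c))
```

```text
L yaw -8.43257 y at x=.5: 0.13098033
R yaw -8.474888 y at x=.5: 0.059000958
near end L,R [[0.41436407 0.1436454 ]
 [0.40520805 0.06836573]] groove [[0.61290088 0.07951995]] band edges [[0.62049117 0.07860802]
 [0.60551832 0.08043491]] stop edge [[0.63091125 0.07390049]]
vial top-view [[0.50501914 0.09393417]] [[0.50832005 0.1204766 ]
 [0.50124145 0.06699305]]
vial scene [[0.5052649  0.09371226 0.0215    ]]
griptop [ 0.42610039 -0.27641448] [[ 0.43660997 -0.270208  ]
 [ 0.43267681 -0.28329791]
 [ 0.41842826 -0.28333865]
 [ 0.41668653 -0.26881335]]
block [[ 0.43209654 -0.24719361]
 [ 0.40595806 -0.26130473]
 [ 0.44362273 -0.29330657]] [ 0.42479039 -0.27730565] 0.029704276730589212 0.04753165397208718 28.362822259542792 14.033848715198204
scene block [[ 0.42728007 -0.25188652]
 [ 0.44190058 -0.29485489]
 [ 0.41833924 -0.30365092]
 [ 0.39798978 -0.26456524]]
```

Measurements agree with the given sizes:

| Item | Measured |
|---|---|
| Seat | (0.613, 0.078) |
| Lane yaw | -8.45° |
| Vial | (0.505, 0.094), 109 mm before the seat; both views agree |
| Paddle | (0.426, -0.2765), yaw about 19° |
| Pad centre | (0.427, -0.2735) |

I'll traverse to above the paddle.

servo_tool(
  targets=[-0.5,-0.6,0,0,0,0,0,-0.5,-0.6,0,0,0,0,0,-0.5,-0.6,0,0,0,0,0,-0.5,-0.6,0,0,0,0,0,-0.5,-0.6,0,0,0,0,0],
)

```text
t: 0.6
tool_pos: [0.2898, 0.3012, 0.4045]
ee_rot: [0.228, 0.974, -0.0, -0.0]
ft_force: [0.8, 0.4, -0.4]
gripper_width: 0.999
```

servo_tool(
  targets=[-0.5,-0.6,0,0,0,0,0,-0.5,-0.6,0,0,0,0,0,-0.5,-0.6,0,0,0,0,0,-0.5,-0.6,0,0,0,0,0,-0.5,-0.6,0,0,0,0,0],
)

```text
t: 1.1
tool_pos: [0.335, 0.1112, 0.4047]
ee_rot: [0.228, 0.974, 0.0, 0.0]
ft_force: [0.6, 0.3, 0.6]
gripper_width: 1.004
```

servo_tool(
  targets=[-0.5,-0.6,0,0,0,0,0,-0.5,-0.6,0,0,0,0,0,-0.5,-0.6,0,0,0,0,0,-0.5,-0.6,0,0,0,0,0,-0.5,-0.6,0,0,0,0,0],
)

```text
t: 1.6
tool_pos: [0.3803, -0.0789, 0.4047]
ee_rot: [0.229, 0.974, 0.0, -0.0]
ft_force: [1.5, -0.1, 0.5]
gripper_width: 0.998
```

servo_tool(
  targets=[-0.5,-0.6,0,0,0,0,0,-0.5,-0.6,0,0,0,0,0,-0.5,-0.6,0,0,0,0,0,-0.5,-0.6,0,0,0,0,0,-0.5,-0.6,0,0,0,0,0],
)

```text
t: 2.1
tool_pos: [0.4256, -0.2688, 0.4044]
ee_rot: [0.228, 0.974, 0.0, -0.0]
ft_force: [-0.4, 1.3, 0.7]
gripper_width: 0.999
```

servo_tool(
  targets=[0,0,0.15,0,0,0.9,0,0,0,0.15,0,0,0.9,0,0,0,0.15,0,0,0.9,0,0,0,0.15,0,0,0.9,0,0,0,0.15,0,0,0.9,0],
)

```text
t: 2.6
tool_pos: [0.4255, -0.2671, 0.3666]
ee_rot: [0.415, 0.91, 0.0, -0.0]
ft_force: [-0.3, -0.4, -0.3]
gripper_width: 0.999
```

servo_tool(
  targets=[0,0,0.15,0,0,0.9,0,0,0,0.15,0,0,0.9,0,0,0,0.15,0,0,0.9,0,0,0,0.15,0,0,0.9,0,0,0,0.15,0,0,0.9,0],
)

```text
t: 3.1
tool_pos: [0.4255, -0.2671, 0.3291]
ee_rot: [0.585, 0.811, 0.0, -0.0]
ft_force: [-0.0, 0.7, 0.2]
gripper_width: 1.0
```

servo_tool(
  targets=[-0.06,-0.02,0.05,0,0,0,0,-0.06,-0.02,0.1,0,0,0,0,-0.06,-0.01,0.1,0,0,0,0,0,0,0,0,0,0,0,0,0,0,0,0,0,0],
)

```text
t: 3.6
tool_pos: [0.4261, -0.2766, 0.3172]
ee_rot: [0.583, 0.812, 0.0, -0.0]
ft_force: [-0.7, 0.3, -0.3]
gripper_width: 1.001
```

Run:
```python
from h import *
a=optics.capture("scene");b=optics.capture("top")
p,R,s=pose(); print(p,R[:,1])
g=p+R[:,2]*.155; print("tcp axis",g,proj("scene",[g,p+R[:,2]*.215,p+R[:,2]*.24]))
o=np.zeros((560,780,3),np.uint8)
o[:560,:420]=cv2.resize(a[270:430,360:480],(420,560)); o[:360,420:]=cv2.resize(b[220:340,390:510],(360,360)); cv2.imwrite("pics/p5.png",o)
```

```text
[ 0.42614238 -0.27642193  0.31737532] [9.47645553e-01 3.19324109e-01 1.36298742e-04]
tcp axis [ 0.42617215 -0.27644411  0.16237532] [[431.80963027 324.33315424]
 [425.27192769 349.13527905]
 [422.75404873 358.64594639]]
```

View pics/p5.png

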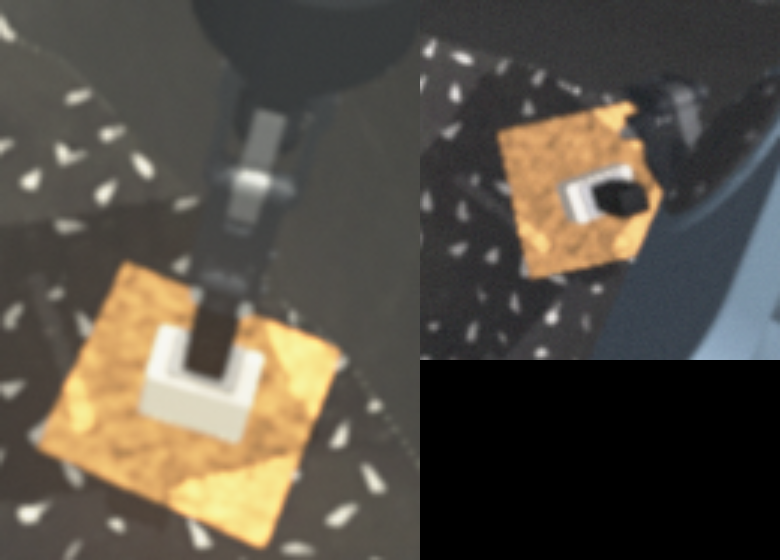

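The view shows the grip directly under the jaws: the projected tool axis falls at crop (220,310) and the grip centre is at about (218,310). I'll descend and grip.

servo_tool(
  targets=[0,0,0.4,0,0,0,0,0,0,0.4,0,0,0,0,0,0,0.4,0,0,0,0,0,0,0.35,0,0,0,0,0,0,0.15,0,0,0,0],
)

```text
t: 4.2
tool_pos: [0.4259, -0.2762, 0.2311]
ee_rot: [0.583, 0.812, 0.0, -0.001]
ft_force: [-0.3, 0.2, 1.1]
gripper_width: 0.994
```

servo_tool(
  targets=[0,0,0,0,0,0,0.5,0,0,0,0,0,0,0.7,0,0,0,0,0,0,0.8,0,0,0,0,0,0,0.9,0,0,0,0,0,0,1],
  force=40,
)

```text
t: 4.7
tool_pos: [0.4263, -0.2766, 0.2329]
ee_rot: [0.584, 0.812, -0.0, 0.001]
ft_force: [-0.2, 0.5, 1.0]
gripper_width: 0.203
```

servo_tool(
  targets=[0,0,0,0,0,0,1,0,0,0,0,0,0,1,0,0,0,0,0,0,1,0,0,0,0,0,0,1,0,0,0,0,0,0,1],
)

```text
t: 5.2
tool_pos: [0.4263, -0.2766, 0.2328]
ee_rot: [0.584, 0.812, -0.0, 0.001]
ft_force: [0.0, 1.2, 6.5]
gripper_width: 0.203
```

Gripped (opening 17 mm against the 18 mm grip). I'll lift, carry to behind the vial, then align to the lane.

servo_tool(
  targets=[0,0,-0.15,0,0,0,1,0,0,-0.4,0,0,0,1,0,0,-0.4,0,0,0,1,0,0,-0.4,0,0,0,1,0,0,-0.25,0,0,0,1],
)

```text
t: 5.7
tool_pos: [0.4261, -0.2765, 0.3138]
ee_rot: [0.584, 0.812, -0.0, 0.001]
ft_force: [0.0, 0.3, -0.6]
gripper_width: 0.205
```

servo_tool(
  targets=[0.25,0.1,0,0,0,0,1,0.46,0.2,0,0,0,0,1,0.5,0.22,0,0,0,0,1,0.5,0.22,0,0,0,0,1,0.5,0.22,0,0,0,0,1],
)

```text
t: 6.2
tool_pos: [0.4358, -0.1545, 0.3113]
ee_rot: [0.584, 0.812, -0.0, -0.001]
ft_force: [0.2, 0.2, -0.9]
gripper_width: 0.205
```

servo_tool(
  targets=[0.5,0.22,0,0,0,0,1,0.5,0.22,0,0,0,0,1,0.5,0.22,0,0,0,0,1,0.5,0.22,0,0,0,0,1,0.5,0.22,0,0,0,0,1],
)

```text
t: 6.7
tool_pos: [0.4479, -0.0185, 0.3113]
ee_rot: [0.583, 0.812, -0.0, -0.001]
ft_force: [0.5, -0.1, -0.4]
gripper_width: 0.204
```

servo_tool(
  targets=[0.5,0.22,0,0,0,0,1,0.5,0.22,0,0,0,0,1,0.5,0.22,0,0,0,0,1,0.46,0.2,0,0,0,0,1,0.27,0.13,0,0,0,0,1],
)

```text
t: 7.2
tool_pos: [0.459, 0.1032, 0.3112]
ee_rot: [0.583, 0.812, -0.0, -0.001]
ft_force: [-0.2, -0.2, 0.2]
gripper_width: 0.204
```

servo_tool(
  targets=[0,0,0,0,0,0.5,1,0,0,0,0,0,0.9,1,0,0,0,0,0,0.9,1,0,0,0,0,0,0.9,1,0,0,0,0,0,0.9,1],
)

```text
t: 7.7
tool_pos: [0.4591, 0.1017, 0.3112]
ee_rot: [0.72, 0.694, -0.001, -0.001]
ft_force: [0.3, 0.9, -0.4]
gripper_width: 0.208
```

servo_tool(
  targets=[0,0,0,0,0,0.9,1,0,0,0,0,0,0.4,1,0,0,0,0,0,0,1,0,0,0,0,0,0,1,0,0,0,0,0,0,1],
)

```text
t: 8.2
tool_pos: [0.4597, 0.1013, 0.3119]
ee_rot: [0.757, 0.654, -0.0, -0.0]
ft_force: [-0.6, -0.0, -0.2]
gripper_width: 0.201
```

Run:
```python
from h import *
a=optics.capture("scene");b=optics.capture("top")
p,R,s=pose(); print(p,R[:,1],np.degrees(np.arctan2(R[1,1],R[0,1])),s["t"])
und=p+np.array([0,0,-.2308]); print(und, proj("scene",[und]))
o=np.zeros((480,800,3),np.uint8)
o[:480,:500]=cv2.resize(a[130:290,190:357],(500,480)); o[:480,500:]=cv2.resize(b[150:310,215:315],(300,480)); cv2.imwrite("pics/p6.png",o)
```

```text
[0.45984074 0.10114371 0.31203891] [ 9.89346647e-01 -1.45578603e-01 -2.85544339e-04] -8.370786581993217 8.3
[0.45984074 0.10114371 0.08123891] [[242.46188019 219.13413249]]
```

View pics/p6.png

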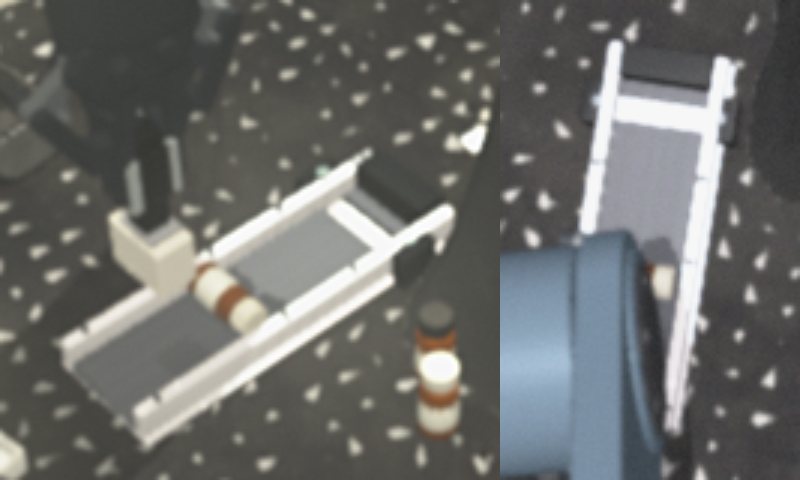

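The scene crop shows the paddle upright over the lane behind the vial, with its block bottom corners at crop (115,253), (160,297) and (195,265). The predicted centre fits these within a few pixels. I'll descend to about 3.5 mm above the lane floor.

servo_tool(
  targets=[0,0,0.2,0,0,0,1,0,0,0.35,0,0,0,1,0,0,0.35,0,0,0,1,0,0,0.2,0,0,0,1,0,0,0.1,0,0,0,1],
)

```text
t: 8.8
tool_pos: [0.4597, 0.101, 0.2511]
ee_rot: [0.757, 0.653, -0.001, -0.0]
ft_force: [0.4, 0.2, -0.6]
gripper_width: 0.203
```

servo_tool(
  targets=[0,0,0.05,0,0,0,1,0,0,0.05,0,0,0,1,0,0,0.03,0,0,0,1,0,0,0,0,0,0,1,0,0,0,0,0,0,1],
)

```text
t: 9.3
tool_pos: [0.46, 0.1011, 0.246]
ee_rot: [0.757, 0.653, 0.0, 0.0]
ft_force: [-0.2, -0.4, -0.9]
gripper_width: 0.206
```

Run:
```python
from h import *
a=optics.capture("scene")
p,R,s=pose(); print(p,R[:,1],s["t"],s["ft_force"])
c=np.array([.613,.0782]);u=np.array([np.cos(np.radians(8.45)),-np.sin(np.radians(8.45))]);n=np.array([-u[1],u[0]]); d=p[:2]-c; print("s",d@u,"lat",d@n)
cv2.imwrite("pics/p7.png",cv2.resize(a[150:290,190:357],None,fx=4,fy=4,interpolation=cv2.INTER_CUBIC))
```

```text
[0.46001708 0.10107119 0.24594528] [ 9.89264673e-01 -1.46134268e-01  4.26890487e-04] 9.35 [-0.28900677  0.27716266 -1.18568883]
s -0.15468304771930377 lat 0.00014264310926188017
```

View pics/p7.png

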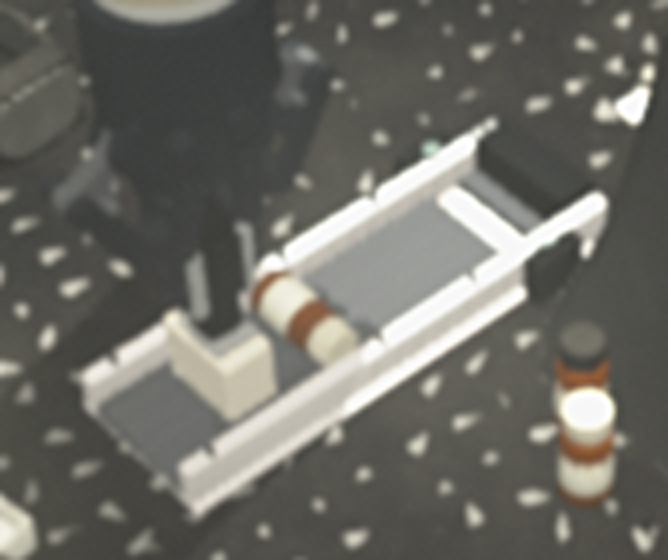

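The crop shows the block standing between the rails at crop (220,370), with the vial ahead at (305,320) and a clear gap of about 20 mm. I'll push slowly along the tool's +y.

servo_tool(
  targets=[0,0.06,0.02,0,0,0,1,0,0.08,0,0,0,0,1,0,0.08,0,0,0,0,1,0,0.06,0,0,0,0,1,0,0.05,0,0,0,0,1],
)

```text
t: 9.85
tool_pos: [0.4766, 0.0986, 0.2447]
ee_rot: [0.757, 0.653, 0.0, 0.0]
ft_force: [-0.7, 0.7, -0.3]
gripper_width: 0.206
```

servo_tool(
  targets=[0,0.04,0,0,0,0,1,0,0.04,0,0,0,0,1,0,0.05,0,0,0,0,1,0,0.05,0,0,0,0,1,0,0.05,0,0,0,0,1],
)

```text
t: 10.35
tool_pos: [0.4879, 0.0969, 0.2447]
ee_rot: [0.757, 0.653, 0.0, 0.0]
ft_force: [0.0, -0.6, -0.8]
gripper_width: 0.205
```

servo_tool(
  targets=[0,0.06,0,0,0,0,1,0,0.06,0,0,0,0,1,0,0.06,0,0,0,0,1,0,0.06,0,0,0,0,1,0,0.06,0,0,0,0,1],
)

```text
t: 10.85
tool_pos: [0.5027, 0.0947, 0.2447]
ee_rot: [0.757, 0.653, -0.0, -0.0]
ft_force: [-0.3, 0.3, -0.3]
gripper_width: 0.204
```

servo_tool(
  targets=[0,0.06,0,0,0,0,1,0,0.06,0,0,0,0,1,0,0.06,0,0,0,0,1,0,0.06,0,0,0,0,1,0,0.06,0,0,0,0,1],
)

```text
t: 11.35
tool_pos: [0.5176, 0.0926, 0.2447]
ee_rot: [0.757, 0.653, 0.0, 0.0]
ft_force: [-0.2, 0.3, -1.4]
gripper_width: 0.204
```

servo_tool(
  targets=[0,0.06,0,0,0,0,1,0,0.06,0,0,0,0,1,0,0.06,0,0,0,0,1,0,0.06,0,0,0,0,1,0,0.06,0,0,0,0,1],
)

```text
t: 11.85
tool_pos: [0.5324, 0.0904, 0.2447]
ee_rot: [0.757, 0.653, 0.0, 0.0]
ft_force: [-0.8, -0.1, 0.0]
gripper_width: 0.207
```

Run:
```python
from h import *
a=optics.capture("scene")
p,R,s=pose(); print(p,R[:,1],s["t"],s["ft_force"])
c=np.array([.613,.0782]);u=np.array([np.cos(np.radians(8.45)),-np.sin(np.radians(8.45))]);n=np.array([-u[1],u[0]]); d=p[:2]-c; print("s",d@u,"lat",d@n)
cv2.imwrite("pics/p8.png",cv2.resize(a[150:290,190:357],None,fx=4,fy=4,interpolation=cv2.INTER_CUBIC))
```

```text
[0.5327695  0.09031034 0.24475029] [ 9.89261454e-01 -1.46156029e-01  4.35806216e-04] 11.9 [-0.24498513  0.72277833 -0.23738979]
s -0.08113912169211412 lat 0.0001893015480469006
```

View pics/p8.png

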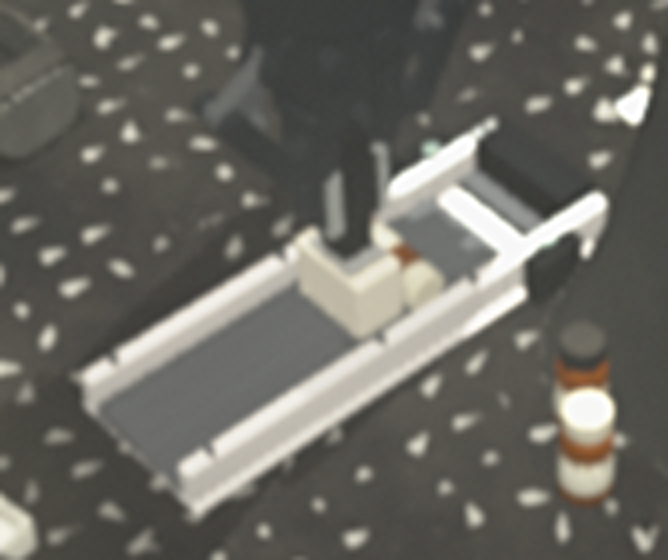

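The crop shows the block at (360,285) rolling the vial just ahead of it (410,270), square to the lane. I'll go on more slowly to the groove.

servo_tool(
  targets=[0,0.06,0,0,0,0,1,0,0.06,0,0,0,0,1,0,0.06,0,0,0,0,1,0,0.06,0,0,0,0,1,0,0.06,0,0,0,0,1],
)

```text
t: 12.4
tool_pos: [0.5473, 0.0882, 0.2447]
ee_rot: [0.757, 0.653, -0.0, 0.0]
ft_force: [0.2, -0.4, -0.7]
gripper_width: 0.206
```

servo_tool(
  targets=[0,0.05,0,0,0,0,1,0,0.05,0,0,0,0,1,0,0.05,0,0,0,0,1,0,0.05,0,0,0,0,1,0,0.05,0,0,0,0,1],
)

```text
t: 12.9
tool_pos: [0.5596, 0.0864, 0.2447]
ee_rot: [0.757, 0.653, -0.0, -0.0]
ft_force: [0.4, -0.6, 0.0]
gripper_width: 0.204
```

servo_tool(
  targets=[0,0.04,0,0,0,0,1,0,0.04,0,0,0,0,1,0,0.04,0,0,0,0,1,0,0.04,0,0,0,0,1,0,0.04,0,0,0,0,1],
)

```text
t: 13.4
tool_pos: [0.5694, 0.0849, 0.2447]
ee_rot: [0.757, 0.653, -0.0, -0.0]
ft_force: [-0.7, -0.2, -0.7]
gripper_width: 0.205
```

servo_tool(
  targets=[0,0.04,0,0,0,0,1,0,0.04,0,0,0,0,1,0,0.04,0,0,0,0,1,0,0.04,0,0,0,0,1,0,0.03,0,0,0,0,1],
)

```text
t: 13.9
tool_pos: [0.5788, 0.0835, 0.2447]
ee_rot: [0.757, 0.653, -0.0, 0.0]
ft_force: [-0.5, 0.4, -0.6]
gripper_width: 0.203
```

servo_tool(
  targets=[0,0.03,0,0,0,0,1,0,0.02,0,0,0,0,1,0,0.02,0,0,0,0,1,0,0,0,0,0,0,1,0,0,0,0,0,0,1],
)

```text
t: 14.4
tool_pos: [0.5821, 0.083, 0.2447]
ee_rot: [0.757, 0.653, -0.0, -0.0]
ft_force: [0.6, 0.5, -1.5]
gripper_width: 0.201
```

Run:
```python
from h import *
a=optics.capture("scene")
p,R,s=pose(); print(p,R[:,1],s["t"],s["ft_force"])
c=np.array([.613,.0782]);u=np.array([np.cos(np.radians(8.45)),-np.sin(np.radians(8.45))]);n=np.array([-u[1],u[0]]); d=p[:2]-c; print("s",d@u,"lat",d@n)
cv2.imwrite("pics/p9.png",cv2.resize(a[160:260,250:370],None,fx=5,fy=5,interpolation=cv2.INTER_CUBIC))
```

```text
[0.58209919 0.08303086 0.24468459] [ 9.89270089e-01 -1.46098208e-01 -6.06655953e-05] 14.45 [-0.22540238 -0.12627199 -1.25724796]
s -0.03127524743221745 lat 0.00023766038127413523
```

View pics/p9.png

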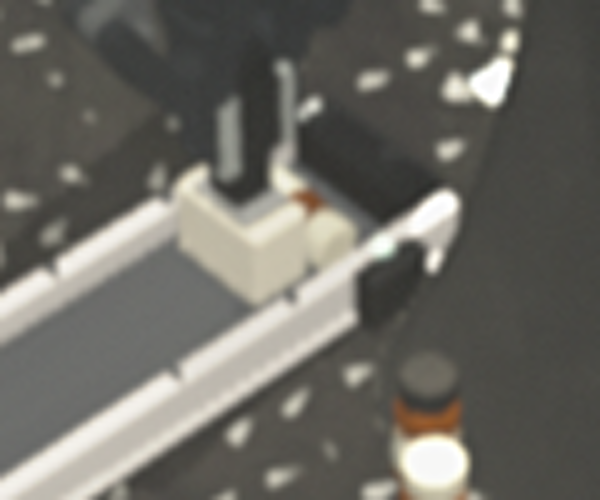

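The vial (amber at crop (308,200), cap at (332,245)) is at the groove, but the block still hides whether it is seated. I'll go 3.5 mm farther, which keeps the face 3 mm short of a seated vial, then back off and check.

servo_tool(
  targets=[0,0.02,0,0,0,0,1,0,0.02,0,0,0,0,1,0,0.02,0,0,0,0,1,0,0.01,0,0,0,0,1,0,0,0,0,0,0,1],
)

```text
t: 14.95
tool_pos: [0.5857, 0.0825, 0.2447]
ee_rot: [0.757, 0.653, 0.0, 0.0]
ft_force: [-1.0, 0.0, -0.5]
gripper_width: 0.209
```

servo_tool(
  targets=[0,-0.05,0,0,0,0,1,0,-0.15,0,0,0,0,1,0,-0.25,0,0,0,0,1,0,-0.25,0,0,0,0,1,0,-0.15,0,0,0,0,1],
)

```text
t: 15.45
tool_pos: [0.5423, 0.0889, 0.2446]
ee_rot: [0.757, 0.653, -0.0, -0.0]
ft_force: [0.6, 0.3, -0.7]
gripper_width: 0.205
```

Run:
```python
from h import *
a=optics.capture("scene");b=optics.capture("top")
p,R,s=pose(); print(p,s["t"],s["ft_force"])
cv2.imwrite("pics/s10.png",a);cv2.imwrite("pics/t10.png",b)
o=np.zeros((500,800,3),np.uint8)
o[:,:500]=cv2.resize(a[160:260,270:370],(500,500),interpolation=cv2.INTER_CUBIC);o[:500,500:]=cv2.resize(b[160:260,240:300],(300,500),interpolation=cv2.INTER_CUBIC)
cv2.imwrite("pics/p10.png",o)
u=np.array([np.cos(np.radians(8.45)),-np.sin(np.radians(8.45)),0]);n=np.array([-u[1],u[0],0])
c=np.array([.613,.0782,.0183])
print("seat mid", proj("scene",[c,c-.0068*u+[0,0,.003],c+.0065*u+[0,0,.003]]), proj("top",[c]))
for nm,i in(("scene",a),("top",b)):
    g=cv2.cvtColor(i,cv2.COLOR_BGR2HSV); m=cv2.inRange(g,(4,100,50),(24,255,255)); q=np.zeros_like(m)
    x,y,w,h=(285,180,50,45) if nm=="scene" else (240,160,60,60)
    q[y:y+h,x:x+w]=m[y:y+h,x:x+w]
    for k in blobs(q,amin=4):
        M=cv2.moments(k); uv=[M["m10"]/M["m00"],M["m01"]/M["m00"]]; X=plane(nm,[uv],.0268)[0]; d=X-c; print(nm,np.round(uv,1),cv2.contourArea(k),X,"s",d@u,"lat",d@n)
```

```text
[0.54271349 0.08891505 0.24475919] 15.55 [ 1.18830791 -0.76349622 -0.67039961]
seat mid [[311.29035525 202.30514989]
 [308.57223481 202.88044806]
 [313.85239829 199.52184718]] [[268.48916243 187.66078913]]
scene [312.5 201. ] 44.5 [0.6104439  0.07305324 0.0268    ] s -0.0017720534117737776 lat -0.005466494698614359
scene [300.9 193.8] 5.5 [0.61176832 0.10233418 0.0268    ] s -0.0047647409526465345 lat 0.023691204320588154
```

View pics/p10.png

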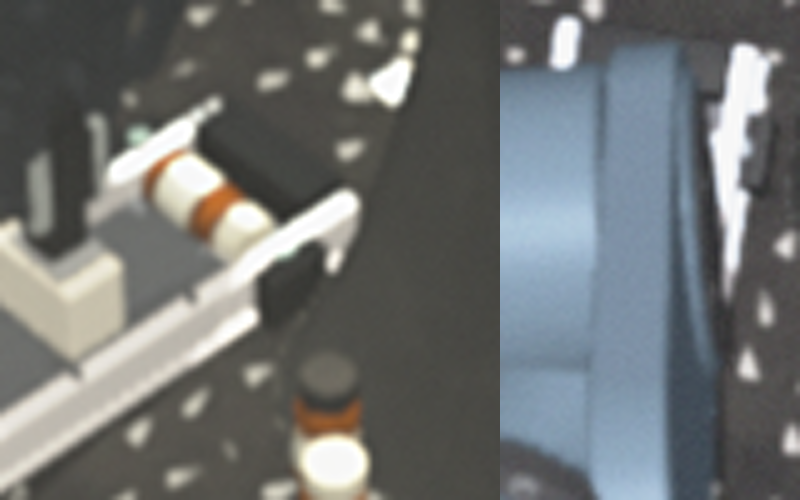

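Seated: the amber band lies on the predicted seat line (scene (312.5,201) against predicted (311,202)), the groove band is covered, and the vial sits square between rails and stop. I'll lift while backing off, then carry the paddle to the pad.

servo_tool(
  targets=[0,0,-0.2,0,0,0,1,0,0,-0.4,0,0,0,1,0,-0.2,-0.4,0,0,0,1,0,-0.3,-0.4,0,0,0,1,0,-0.3,-0.1,0,0,0,1],
)

```text
t: 16.05
tool_pos: [0.5044, 0.0946, 0.3224]
ee_rot: [0.757, 0.653, 0.002, 0.001]
ft_force: [1.5, -0.7, -1.9]
gripper_width: 0.207
```

servo_tool(
  targets=[0,-0.3,0,0,0,0,1,-0.2,-0.3,0,0,0,0,1,-0.4,-0.2,0,0,0,0,1,-0.5,0,0,0,0,0,1,-0.5,0,0,0,0,0,1],
)

```text
t: 16.55
tool_pos: [0.4528, 0.0205, 0.3206]
ee_rot: [0.757, 0.654, 0.001, 0.001]
ft_force: [-0.2, -0.0, -0.5]
gripper_width: 0.201
```

servo_tool(
  targets=[-0.5,0.05,0,0,0,0,1,-0.5,0.05,0,0,0,0,1,-0.5,0.05,0,0,0,0,1,-0.5,0.05,0,0,0,0,1,-0.5,0.05,0,0,0,0,1],
)

```text
t: 17.05
tool_pos: [0.4471, -0.1055, 0.3206]
ee_rot: [0.757, 0.653, 0.0, 0.001]
ft_force: [1.7, -0.3, -0.4]
gripper_width: 0.205
```

servo_tool(
  targets=[-0.5,0.05,0,0,0,0,1,-0.5,0.05,0,0,0,0,1,-0.5,0.05,0,0,0,0,1,-0.5,0,0,0,0,0,1,-0.3,0,0,0,0,0,1],
)

```text
t: 17.55
tool_pos: [0.4375, -0.2208, 0.3204]
ee_rot: [0.757, 0.653, 0.0, 0.001]
ft_force: [0.1, -0.9, 0.1]
gripper_width: 0.203
```

servo_tool(
  targets=[0,0,0,0,0,-0.9,1,0,0,0,0,0,-0.9,1,0,0,0,0,0,-0.9,1,0,0,0,0,0,-0.9,1,0,0,0,0,0,-0.9,1],
)

```text
t: 18.05
tool_pos: [0.4377, -0.2191, 0.3202]
ee_rot: [0.614, 0.79, 0.0, 0.0]
ft_force: [-0.6, -0.1, -0.7]
gripper_width: 0.207
```

servo_tool(
  targets=[0,0,0,0,0,-0.6,1,0,0,0,0,0,-0.3,1,0,0,0,0,0,0,1,0,0,0,0,0,0,1,0,0,0,0,0,0,1],
)

```text
t: 18.55
tool_pos: [0.4375, -0.2191, 0.3198]
ee_rot: [0.584, 0.812, -0.0, 0.0]
ft_force: [0.2, -0.6, -0.5]
gripper_width: 0.202
```

```bash
cat > go.py <<'E'
from h import *
p,R,s=pose(); print(p,s["t"],s["ft_force"],np.degrees(np.arctan2(R[1,1],R[0,1])))
print("units to pad", R.T@(np.array([.427,-.2735,.2328])-p)/.05)
E
python3 go.py
```

```text
[ 0.43747657 -0.21905621  0.3197895 ] 18.55 [ 0.20211509 -0.61240667 -0.45388732] 18.551366980219218
units to pad [-0.96546478 -0.54518313  1.73984956]
```

servo_tool(
  targets=[-0.2,-0.1,0,0,0,0,1,-0.3,-0.18,0,0,0,0,1,-0.3,-0.17,0.1,0,0,0,1,-0.165,-0.095,0.3,0,0,0,1,0,0,0.3,0,0,0,1],
)

```text
t: 19.05
tool_pos: [0.4267, -0.2753, 0.2845]
ee_rot: [0.584, 0.812, -0.0, 0.001]
ft_force: [0.9, -0.4, -1.0]
gripper_width: 0.208
```

servo_tool(
  targets=[0,0,0.3,0,0,0,1,0,0,0.3,0,0,0,1,0,0,0.2,0,0,0,1,0,0,0.05,0,0,0,1,0,0,0,0,0,0,1],
)

```text
t: 19.55
tool_pos: [0.427, -0.2738, 0.2422]
ee_rot: [0.584, 0.812, 0.0, -0.0]
ft_force: [1.2, -1.2, -0.9]
gripper_width: 0.206
```

```bash
python3 go.py
```

```text
[ 0.42700262 -0.27376103  0.24217294] 19.55 [ 1.21149517 -1.20755845 -0.93243058] 18.58530634209672
units to pad [0.00493116 0.00163592 0.18745953]
```

servo_tool(
  targets=[0,0,0.08,0,0,0,1,0,0,0.05,0,0,0,1,0,0,0.03,0,0,0,1,0,0,0.02,0,0,0,1,0,0,0,0,0,0,1],
)

```text
t: 20.05
tool_pos: [0.427, -0.2735, 0.2331]
ee_rot: [0.584, 0.812, -0.0, -0.0]
ft_force: [-0.0, 0.4, -1.0]
gripper_width: 0.208
```

```bash
python3 go.py
python3 - <<'E'
from h import *
a=optics.capture("scene"); cv2.imwrite("pics/p11.png",cv2.resize(a[290:430,360:480],None,fx=4,fy=4,interpolation=cv2.INTER_CUBIC))
E
```

```text
[ 0.42700206 -0.27345728  0.23314702] 20.05 [-0.04235514  0.38382382 -0.99267746] 18.6023810986338
units to pad [-0.00079702 -0.00031119  0.00694029]
```

View pics/p11.png

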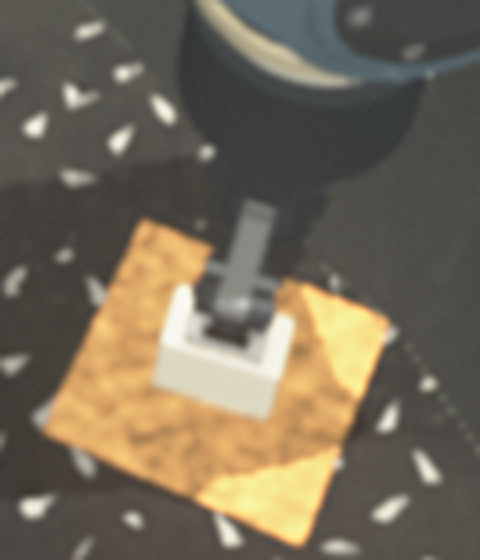

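The crop shows the paddle upright over the pad's middle (block at about (225,355), pad centre at about (218,380)). There's no contact force yet, so I'll creep down.

servo_tool(
  targets=[0,0,0.01,0,0,0,1,0,0,0.01,0,0,0,1,0,0,0,0,0,0,1,0,0,0,0,0,0,1,0,0,0,0,0,0,1],
)

```text
t: 20.6
tool_pos: [0.4271, -0.2735, 0.2328]
ee_rot: [0.584, 0.812, -0.0, 0.0]
ft_force: [-2.7, 1.7, 7.9]
gripper_width: 0.207
```

Contact at 8 N, at the same height as when it was picked up. I'll open gently and go straight up.

servo_tool(
  targets=[0,0,-0.005,0,0,0,0.75,0,0,0,0,0,0,0.7,0,0,0,0,0,0,0.6,0,0,0,0,0,0,0.4,0,0,0,0,0,0,0.2],
  force=20,
)

```text
t: 21.1
tool_pos: [0.427, -0.2735, 0.2324]
ee_rot: [0.584, 0.812, -0.0, -0.0]
ft_force: [0.1, 0.0, -1.2]
gripper_width: 0.723
```

servo_tool(
  targets=[0,0,0,0,0,0,0,0,0,0,0,0,0,0,0,0,0,0,0,0,0,0,0,-0.1,0,0,0,0,0,0,-0.3,0,0,0,0],
)

```text
t: 21.6
tool_pos: [0.4267, -0.2733, 0.252]
ee_rot: [0.584, 0.812, 0.0, -0.001]
ft_force: [-0.0, 0.8, 0.4]
gripper_width: 1.001
```

servo_tool(
  targets=[0,0,-0.5,0,0,0,0,0,0,-0.6,0,0,0,0,0,0,-0.6,0,0,0,0,0,0,-0.6,0,0,0,0,0,0,-0.6,0,0,0,0],
)

```text
t: 22.1
tool_pos: [0.4268, -0.2733, 0.3991]
ee_rot: [0.584, 0.812, -0.0, 0.0]
ft_force: [0.7, 0.3, 0.3]
gripper_width: 1.0
```

servo_tool(
  targets=[0,-0.6,0,0,0,0,0,0.2,-0.6,0,0,0,0,0,0.6,-0.6,0,0,0,0,0,0.6,-0.5,0,0,0,0,0,0.6,-0.3,0,0,0,0,0],
)

```text
t: 22.6
tool_pos: [0.2701, -0.2193, 0.3975]
ee_rot: [0.584, 0.812, -0.0, -0.0]
ft_force: [1.0, -0.0, 0.3]
gripper_width: 1.001
```

Run:
```python
from h import *
a=optics.capture("scene");b=optics.capture("top")
p,R,s=pose(); print(p,s["t"],s["ft_force"])
o=np.zeros((500,800,3),np.uint8)
o[:,:400]=cv2.resize(a[175:425,280:480],(400,500),interpolation=cv2.INTER_CUBIC);o[:375,400:]=cv2.resize(b[155:315,230:490][:, :],(400,246),interpolation=cv2.INTER_CUBIC) if 0 else cv2.resize(b[155:345,240:490],(400,375))
cv2.imwrite("pics/p12.png",o)
g=cv2.cvtColor(b,cv2.COLOR_BGR2HSV)
w=cv2.inRange(g,(0,0,150),(180,70,255)); w[:,:425]=0;w[:,470:]=0;w[:260]=0;w[310:]=0
for k in blobs(w,amin=10): r=cv2.minAreaRect(k); print("white top",r,plane("top",[r[0]],.036))
u=np.array([np.cos(np.radians(8.45)),-np.sin(np.radians(8.45)),0]);n=np.array([-u[1],u[0],0]);c=np.array([.613,.0782,.0183])
m=cv2.inRange(g,(4,100,50),(24,255,255)); q=np.zeros_like(m); q[160:260,240:300]=m[160:260,240:300]
for k in blobs(q,amin=4):
    M=cv2.moments(k); uv=[M["m10"]/M["m00"],M["m01"]/M["m00"]]; X=plane("top",[uv],.0268)[0]; d=X-c; print("vial top",np.round(uv,1),"s",d@u,"lat",d@n)
```

```text
[ 0.2696915  -0.2181017   0.39751861] 22.7 [ 1.39506654 -0.39052483 -0.18166652]
white top ((448.2241516113281, 283.3103332519531), (15.969799041748047, 26.183042526245117), 68.19859313964844) [[ 0.42764725 -0.27065132  0.036     ]]
vial top [270.5 186.9] s 0.0010508889120889246 lat -0.0048714601611552924
vial top [255.6 184.5] s 0.0013261313937975193 lat 0.02482123910839279
```

View pics/p12.png

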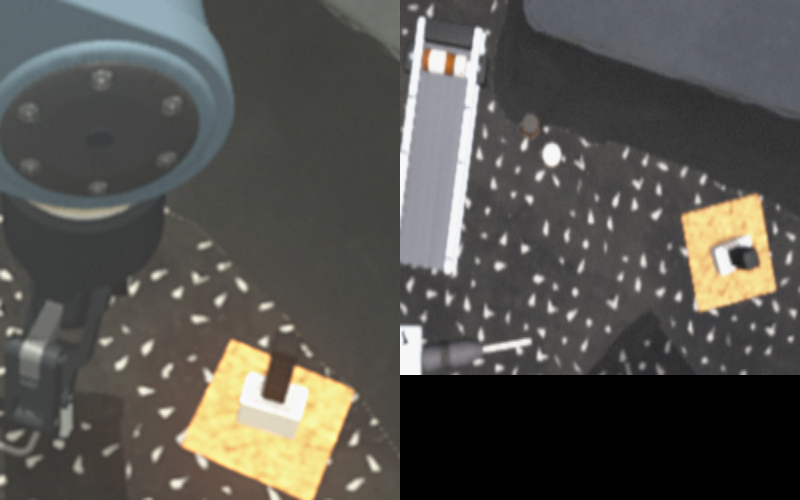

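The final view shows the vial in the groove (top crop (445,62)), and the paddle upright and free at the pad's middle (737,255). The arm is clear of everything, so I'll hand in.

```bash
python3 -c "
from station import order
print(order.hand_in())"
```

```text
the job is handed in; nothing more can be done
None
```

The vial is seated in the groove and the paddle stands upright in the middle of its pad. I handed the job in at 22.7 s with the gripper open and the arm clear of everything.

**What I did:** I gripped the paddle, carried it to behind the vial and set it between the rails. I then rolled the vial at 20–30 mm/s until it dropped into the groove, and carried the paddle back and let go. Only the paddle touched the vial.

**Last checks:**
- **Vial:** the top view puts it about 1 mm from the measured seat line, lying square in the lane. An earlier scene view with the arm in a different place gave about 2 mm to the other side. Both are within calibration error.
- **Paddle:** the tool position at release was within 1 mm of the measured pad centre. The top view of the block puts it about 3 mm off, but the grip hides part of the block.
- **Forces:** the highest wrist force in the move reports was about 8 N, when the paddle touched down on the pad.

No check failed.

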